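# Unclip the lantern's battery pack and store it in the octagonal tin

### The job

The big red lantern locked on the low grey rack is going into storage. Hold in the release button on the side of its battery pack while you pull the pack straight up out of the lantern, then stand the pack upright on the floor of the open octagonal silver tin and let go.

Things in the scene. Friction and masses are not known exactly. Their poses are not given: they have to be found in the camera images.
- pack_center (a point): Centre (half-way up) of the upright grey battery pack, 100 mm tall, 140 to 230 g, clipped in the lantern's head; its upper 60 mm is 36 x 36 mm. Release button on its +y side: black, 28 x 28 mm, centre 18 mm above this point, standing 9 mm out; plain ribbed face at -y. Pinch along the pack's y at that height to press it: 45 mm wide, 37 pressed. z is up. Its flat foot lets it stand alone.
- release (a joint): Release button on the pack: 0 m out (catch under the socket's lip, pack cannot come out), 0.008 m fully in; over 0.006 m frees the catch. A spring pushes it out, 1.5 N at first, 5.5 N fully in. A catch low on the pack's +y side, one piece with it, sticks out 7 mm when it is out.
- socket (a point): Middle of the socket's mouth, on the flat square top (90 mm) of the big red lantern, 140 mm above the table. Lantern and its low grey rack (150 mm square, lever lock) are fixed. Upright well, 36 mm deep, 2 mm play. Axes as the clipped pack's: button side +y, z up. The clipped pack's centre is 14 mm above this point. The catch clears the lip after 25 mm of lift, the foot after 36 mm.
- tin: Open octagonal silver gift tin, 150 mm across flats, 45 mm high, walls and floor 3 mm, 350 g, loose on the table. Origin at the centre of its underside, z up. A round silver tin of like size is not the one.
Things that resemble listed ones, but are neither listed nor needed, are in the scene too. Of the things shaped like the part that bears pack_center, the grey one is meant.

How it is judged:
On the way, in this order (a step that is already met when the one before it is completed fails the run):
1. the release button is pressed in (over 6 mm) while the pack still sits in the lantern's socket (value of joint release above 0.006 m and distance between pack_center and socket below 0.022 m), for 0.05 s.
2. the pack is pulled up out of the socket's clip with the button still held in (value of joint release above 0.005 m and z of pack_center in the frame of socket above 0.04 m), for 0.1 s.
At the end, for the whole second after the job is handed in: The pack stands upright (within 10 degrees) on the floor of the octagonal tin, its centre within 60 mm of the tin's middle and 45 to 61 mm above the tin's underside, let go with its button sprung out (under 3 mm); the tin stands flat on the table, at rest (horizontal distance between pack_center and tin below 0.06 m and z of pack_center in the frame of tin between 0.045 and 0.061 m and angle between pack_center's own z axis and vertical below 0.17 rad and angle between tin's own z axis and vertical below 0.1 rad and height (world z) of tin below 0.01 m and value of joint release below 0.003 m and linear speed of tin below 0.02 m/s); the robot touches nothing.
It also fails if it takes over 38 s, if anything falls off the work surface, if the arm or the gripper's body presses on something with over 40 N, if the wrist force passes 120 N, or if a joint passes its speed limit or range.

### The arm

A 7-joint arm with a two-finger parallel gripper is mounted at the origin on the work surface. World frame = base frame: x ahead of the robot, y to its left, z up, the work surface at z = 0. Lengths are in m, angles in rad, forces in N, time in s.
With the tool pointing down it reaches from about 0.425 to 0.95 m from the base axis. Payload 16.7 kg.
Tool frame: the origin (TCP) lies on the centre line of the jaws, within the pads' length; the fingertips stand finger_overhang ahead of it and the grasp point (between the pads) lies 3 mm ahead of it (finger_overhang is the distance from the TCP to the fingertips, in m); z points along the fingers, y is the line along which they close (so a half turn about z gives the same grasp; the last joint's range is limited). The gripper opens to 94 mm and grips with 3 to 60 N. Pads are 16 mm wide; open, the fingers measure 119 mm over their backs; the gripper's body (75 mm by 177 mm) begins 78 mm behind the grasp point.
Start: joints at [-1.462, 0.426, 0.074, 1.606, -0.034, 1.111, -0.067], TCP at [0.172, 0.653, 0.227] pointing down, gripper open.
Joint ranges: [-2.85, 2.85], [-0.5, 2.14], [-1.23, 1.37], [0.21, 2.46], [-1.02, 4.16], [0.16, 2.05], [-2.73, 2.73]. Speed limits (rad/s): [1.89, 1.89, 2.39, 2.39, 3.01, 3.01, 3.01].

### API

Orientations are given as a 3x3 rotation matrix whose columns are the frame's x, y, z axes.
In Python, from plant import * gives the robot as it stands. The module is installed in compiled form; this text tells all that it offers.
- The arm moves only by the tool drive_tool, never from a script. Its arguments are lists of equal length, an entry for each row: "dp": the shift along the tool's x, y, z in cm, a list of three; "rotation": the turn, a rotation vector about the tool's x, y, z in rad, a list of three; "grip": the closure, from -1 (fully open) to 1 (shut). A call has exactly 5 rows; each row shifts and turns the commanded pose from where the row before left it, along the tool's axes as they then stand; what a row does not reach is not made up. A row lasts 1/12 s, in which the tool goes at most 41.7 mm and 7.16 degrees, less where a joint would pass 70% of its speed; a pose out of reach is approached as far as the arm can. A call is refused whole if a number of a shift passes 4.17 or a number of a turn 0.125, either way. A call with a gripper value outside its range is refused whole. The fingers move at their own pace and stop on an object; the grip force is fixed at half the most. Time passes only in rows, so rows that do not move let the fingers close, or fill a call up. It gives the time, the measured TCP pose, the force, the opening and the grip force at its end, in the units of the state.
- sense(): the state, without advancing time (a new reading comes with each control period).
- grab_frame(name): name is "scene" or "top"; returns a dict with "color" (384x512x3 uint8, red, green, blue), "intrinsics" (3x3 intrinsics, pixels), "k1" (the pictures are not rectified: a ray, as slopes to the right and down, at radius r is drawn at 1 + k1 r^2 times it, then the intrinsics apply), "xyz" and "rotation" of the camera in the world. Camera axes: x right, y down, z forward; pixel columns grow to the right and rows downward; lengths in m; the calibration is good to about 2 mm. A picture is of the moment at which its call begins. There is no depth.
- sign_off(): hands the job in; it is judged then, once.
Trained networks look in a picture, given as the dict that the camera call returned (one of the last four; its "shot" number tells which), for a name from the list of things; names that differ only in an ending like _2 or _b are one class to them, and where a whole thing is asked for, a point or a joint stands for the part that bears it (a point fixed in the world has none). Each returns a list of dicts, best first, with "conf" (0 to 1); they miss things now and then, are a little off and sometimes report something else, mostly with a low value. They report only what shows in the picture. A call takes as long as a camera call. They do not tell look-alikes from the thing itself.
- recognise(picture, target): "box" ([left, top, right, bottom] in pixels, round what is visible of it).
- landmark_of(picture, target): "centre" ([column, row] in pixels: a listed point, or the origin of a listed thing).
The state is a dict: "clock": time; "qpos": joint angles; "joint_vel": joint speeds; "joint_torque": joint torques, N m; "tool_pos": TCP position; "orientation": TCP orientation; "wrist_force": force on the tool from outside, world axes, zero at the start; "wrist_torque": the same for the moment, N m; "gripper_width": opening from 0.0 (shut) to 1.0 (fully open); "grasp_force": force on a finger pad.
Only numpy, scipy, OpenCV 4.12 (cv2) and the standard library are available. Lean on these libraries where they do the work, as an engineer would, in place of code of your own. Each camera call takes 0.05 s, during which the arm holds its last target. There are 200 camera calls.

## Working session

There is one attempt and no reset: what is moved stays moved. The work goes in short steps, Python scripts to look and compute and a tool call to move; the robot and the scene stay as the last step left them, time stands still between calls to the robot, and variables do not carry over. Pictures are saved under pics/ and viewed, at most 10 in all, crops included, and the job is handed in when it is done.

Besides the shell and the picture viewer there is one more tool, called after ">>>" as name(argument=value, ...) on one line, values as JSON. drive_tool: Moves the arm, as the interface text tells. Its arguments: {"type":"object","properties":{"dp":{"type":"array"},"rotation":{"type":"array"},"grip":{"type":"array"}},"required":["dp","rotation","grip"]}

```bash
mkdir -p pics; cat > h.py <<'E'
from plant import *
import numpy as np, cv2
def ray(f,uv):
    K=np.array(f["intrinsics"]);d=cv2.undistortPoints(np.array([[uv]],float),K,np.array([f["k1"],0,0,0,0.]))[0,0]
    return np.array(f["xyz"]),np.array(f["rotation"])@np.array([*d,1.])
def onz(f,uv,z):
    o,d=ray(f,uv);return o+d*(z-o[2])/d[2]
def tri(a,ua,b,ub):
    o1,d1=ray(a,ua);o2,d2=ray(b,ub);s=np.linalg.lstsq(np.c_[d1,-d2],o2-o1,rcond=None)[0]
    p,q=o1+s[0]*d1,o2+s[1]*d2;return (p+q)/2,np.linalg.norm(p-q)
def proj(f,p):
    R=np.array(f["rotation"]);c=R.T@(np.array(p)-f["xyz"]);d=c[:2]/c[2];d=d*(1+f["k1"]*(d@d));K=np.array(f["intrinsics"]);return (K@[*d,1])[:2]
E
cat > a.py <<'E'
from h import *
np.set_printoptions(precision=3,suppress=True)
s=sense();print(s["clock"],s["tool_pos"],s["orientation"],s["gripper_width"])
F={}
for n in("scene","top"):
    f=F[n]=grab_frame(n);cv2.imwrite(f"pics/{n}1.png",f["color"][:,:,::-1]);print(n,f["xyz"],f["rotation"],f["intrinsics"][0][0])
    for t in("pack_center","socket","tin","release"):
        print(t,[(np.round(d["centre"],1),round(d["conf"],2)) for d in landmark_of(f,t)][:4],[(np.round(d["box"]),round(d["conf"],2)) for d in recognise(f,t)][:4] if t!="socket" else "")
E
python3 a.py
```

```text
0.0 [0.172 0.652 0.227] [[-0.967  0.255 -0.   ]
 [ 0.255  0.967 -0.001]
 [-0.    -0.001 -1.   ]] 1.0026185267671703
scene [0.807 0.555 0.833] [[-0.844  0.399 -0.359]
 [ 0.536  0.627 -0.565]
 [-0.    -0.669 -0.743]] 474.6664633238569
pack_center [(array([237.5, 194.4]), 0.96), (array([210.3, 181.9]), 0.94), (array([289.7, 190.6]), 0.68)] [(array([281., 168., 302., 214.]), 0.93), (array([226., 174., 252., 211.]), 0.74), (array([198., 161., 225., 200.]), 0.63)]
socket [(array([237.5, 200.3]), 0.91)] 
tin [(array([158.6, 164.6]), 0.64)] [(array([127., 135., 189., 189.]), 0.97)]Traceback (most recent call last):
  File "a.py", line 8, in <module>
    print(t,[(np.round(d["centre"],1),round(d["conf"],2)) for d in landmark_of(f,t)][:4],[(np.round(d["box"]),round(d["conf"],2)) for d in recognise(f,t)][:4] if t!="socket" else "")
                                                                   ~~~~~~~~~~~^^^^^
ValueError: it knows: pack_center, socket, tin
```

```bash
sed -i 's/,"release")/)/' a.py; python3 a.py; python3 -c "
import cv2,numpy as np
a=cv2.imread('pics/scene1.png');b=cv2.imread('pics/top1.png')
cv2.imwrite('pics/both.png',np.vstack([cv2.resize(a[100:260,90:360],(800,474)) ]));cv2.imwrite('pics/top.png',b)"
```

```text
0.3 [0.172 0.653 0.227] [[-0.967  0.255 -0.   ]
 [ 0.255  0.967 -0.   ]
 [-0.    -0.    -1.   ]] 1.0002675501487537
scene [0.807 0.555 0.833] [[-0.844  0.399 -0.359]
 [ 0.536  0.627 -0.565]
 [-0.    -0.669 -0.743]] 474.6664633238569
pack_center [(array([292.5, 192.3]), 0.91), (array([237.2, 196.7]), 0.72), (array([210.3, 180. ]), 0.64)] [(array([282., 170., 302., 213.]), 0.63), (array([195., 161., 222., 200.]), 0.56)]
socket [(array([241. , 203.1]), 0.58)] 
tin [(array([161.8, 167.5]), 0.98)] [(array([129., 132., 190., 194.]), 0.75)]
top [ 0.402 -0.005  1.103] [[-0.025 -0.997  0.078]
 [-1.     0.025  0.002]
 [-0.004 -0.078 -0.997]] 382.58448955884114
pack_center [(array([239.5, 176.1]), 0.79), (array([296.7, 185.6]), 0.5)] [(array([245., 232., 259., 246.]), 0.81), (array([228., 168., 250., 184.]), 0.79), (array([284., 176., 309., 198.]), 0.78)]
socket [(array([242.8, 179.3]), 0.89)] 
tin [(array([346.4, 165.5]), 0.59)] [(array([318., 137., 379., 194.]), 0.8)]
```

View pics/both.png

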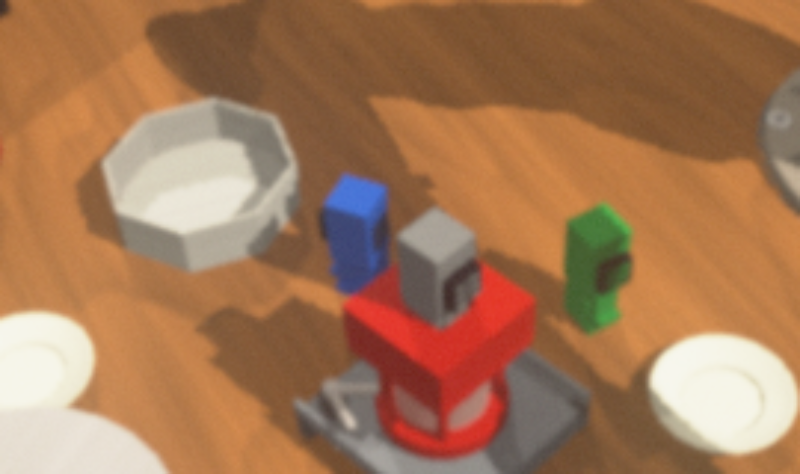

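View pics/top.png

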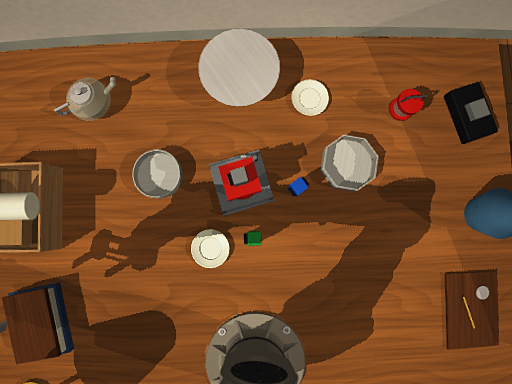

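The scene view shows the grey pack in the red lantern, with its black button towards the scene right. The octagonal tin is at the left, and the blue and green packs are decoys. In the top view the lantern is at (239,178), the octagonal tin at (349,162), and the button side is on the left. Next I'll zoom in to get the yaw.

```bash
python3 -c "
import cv2,numpy as np
a=cv2.imread('pics/scene1.png');b=cv2.imread('pics/top1.png')
A=cv2.resize(a[165:235,200:275],None,fx=5.33,fy=5.33,interpolation=3);B=cv2.resize(b[140:220,200:280],None,fx=5,fy=5,interpolation=3)
def grid(I,c0,r0,k):
    for i in range(10,80,10):
        cv2.putText(I,str(c0+i),(int(i*k)-8,8),0,.3,(255,255,255));cv2.putText(I,str(r0+i),(0,int(i*k)),0,.3,(255,255,255))
        cv2.line(I,(int(i*k),10),(int(i*k),14),(255,255,255));cv2.line(I,(20,int(i*k)),(24,int(i*k)),(255,255,255))
grid(A,200,165,5.33);grid(B,200,140,5)
h=max(A.shape[0],B.shape[0]);z=np.zeros((h,800,3),np.uint8);z[:A.shape[0],:A.shape[1]]=A[:,:400];z[:B.shape[0],400:]=B[:,:400]
cv2.imwrite('pics/zoom.png',z)"
```

```text
(no output)
```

View pics/zoom.png

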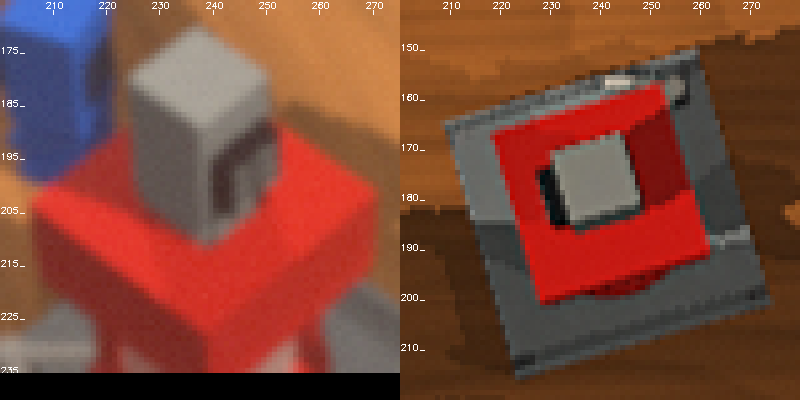

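The zoom shows the red top's corners in the top view at (218,167), (252,157), (262,190) and (228,201). The pack's top is about (230,170) to (248,182), with the button on the left.

```bash
cat > b.py <<'E'
from h import *
from scipy.optimize import least_squares
np.set_printoptions(precision=3,suppress=True)
T=grab_frame("top");S=grab_frame("scene")
tr=np.array([[218.5,167],[252.5,157],[262,190.5],[228,201]]);tp=np.array([[231,170],[245,166.5],[248,181.5],[234,185]])
q=np.array([onz(T,u,.14) for u in tr]);c=q.mean(0);print(c,np.array([onz(T,u,.204) for u in tp]).mean(0),np.linalg.norm(np.roll(q,1,0)-q,axis=1))
e=q[0]-q[1];e2=q[3]-q[2];print("yaw of +y dir",np.arctan2(e[1],e[0]),np.arctan2(e2[1],e2[0]))
def P(p,h,z,sg):
    x,y,a=p;R=np.array([[np.cos(a),-np.sin(a)],[np.sin(a),np.cos(a)]]);return [np.r_[R@np.array(s)*h+[x,y],z] for s in sg]
full=[(1,1),(1,-1),(-1,-1),(-1,1)]
# scene order
def res(p):
    r=[]
    for h,z,t in((.045,.14,tr),(.018,.204,tp)): r+=[proj(T,w)-u for w,u in zip(P(p,h,z,full),t)]
    # scene: left=(+x,-y), bottom=(+x,+y), right=(-x,+y), back=(-x,-y)
    r+=[proj(S,w)-np.array(u) for w,u in zip(P(p,.045,.14,[(1,-1),(1,1),(-1,1)]),[(206.5,202.5),(239.5,226),(270.5,202)])]
    r+=[proj(S,w)-np.array(u) for w,u in zip(P(p,.018,.204,[(1,-1),(1,1),(-1,1),(-1,-1)]),[(224,179.5),(238.5,188.5),(251,179),(237,170)])]
    return np.ravel(r)
s=least_squares(res,[c[0],c[1],0.25],loss="soft_l1");print("lantern",s.x,res(s.x).reshape(-1,2))
a,b=landmark_of(T,"tin"),landmark_of(S,"tin");
for i in a[:2]:
    for j in b[:2]: print("tin",i["centre"],j["centre"],onz(T,i["centre"],0),onz(S,j["centre"],0))
g=T["color"].astype(int)[130:198,312:386];m=((g.max(2)-g.min(2)<40)&(g.sum(2)>150)).astype(np.uint8)
n,l,st,ce=cv2.connectedComponentsWithStats(m);k=1+st[1:,4].argmax();cc=max(cv2.findContours((l==k).astype(np.uint8),0,1)[0],key=cv2.contourArea)
(x,y),r=cv2.minEnclosingCircle(cc);print("rim",x+312,y+130,r,onz(T,(x+312,y+130),.045),st[k])
E
python3 b.py
```

```text
[0.506 0.024 0.14 ] [0.506 0.023 0.204] [0.09  0.09  0.089 0.09 ]
yaw of +y dir 1.8338970966688333 1.8460397653332057
lantern [0.506 0.026 0.263] [[-0.948 -0.184]
 [-0.959 -0.162]
 [-0.35   0.183]
 [-0.588 -0.217]
 [-1.83   0.716]
 [-1.241 -0.071]
 [ 0.056 -0.569]
 [-0.58   0.241]
 [-1.047 -0.736]
 [-0.537  0.478]
 [ 0.403 -2.374]
 [-0.451 -1.267]
 [-0.851 -0.581]
 [ 0.167 -1.647]
 [ 0.089 -1.943]]
tin [343.8, 165.4] [160.4, 167.6] [ 0.553 -0.275  0.   ] [ 0.553 -0.281  0.   ]
tin [343.8, 165.4] [235.7, 195.0] [ 0.553 -0.275  0.   ] [ 0.441 -0.1    0.   ]
rim 349.38995361328125 163.1754150390625 29.49622344970703 [ 0.553 -0.28   0.045] [   9    5   58   57 2417]
```

>>> drive_tool(dp=[[0,0,-1.5],[0,0,-1.5],[0,0,-1.5],[0,0,-1.5],[0,0,-1.5]], rotation=[[0,0,-0.105],[0,0,-0.105],[0,0,-0.105],[0,0,-0.105],[0,0,-0.105]], grip=[-1,-1,-1,-1,-1])

```text
clock: 1.52
tool_pos: [0.1721, 0.6526, 0.3032]
orientation: [[-0.963, -0.269, 0.0], [-0.269, 0.963, 0.0], [-0.0, 0.0, -1.0]]
wrist_force: [0.6, -0.1, 0.2]
gripper_width: 0.999
grasp_force: 0.0
```

>>> drive_tool(dp=[[-0.6,-2.7,0],[-0.6,-2.7,0],[-0.6,-2.7,0],[-0.6,-2.7,0],[-0.6,-2.7,0]], rotation=[[0,0,0],[0,0,0],[0,0,0],[0,0,0],[0,0,0]], grip=[-1,-1,-1,-1,-1])

```text
clock: 1.93
tool_pos: [0.2372, 0.5291, 0.3025]
orientation: [[-0.965, -0.264, -0.0], [-0.264, 0.965, 0.0], [-0.0, 0.0, -1.0]]
wrist_force: [-0.3, 0.5, -0.8]
gripper_width: 0.998
grasp_force: 0.0
```

>>> drive_tool(dp=[[-0.7,-3.2,0],[-0.7,-3.2,0],[-0.7,-3.2,0],[-0.7,-3.2,0],[-0.7,-3.2,0]], rotation=[[0,0,0],[0,0,0],[0,0,0],[0,0,0],[0,0,0]], grip=[-1,-1,-1,-1,-1])

```text
clock: 2.35
tool_pos: [0.3132, 0.3838, 0.3026]
orientation: [[-0.965, -0.264, 0.0], [-0.264, 0.965, 0.0], [-0.0, 0.0, -1.0]]
wrist_force: [-0.1, 0.3, 0.4]
gripper_width: 0.999
grasp_force: 0.0
```

>>> drive_tool(dp=[[-0.7,-3.2,0],[-0.7,-3.2,0],[-0.7,-3.2,0],[-0.7,-3.2,0],[-0.7,-3.2,0]], rotation=[[0,0,0],[0,0,0],[0,0,0],[0,0,0],[0,0,0]], grip=[-1,-1,-1,-1,-1])

```text
clock: 2.77
tool_pos: [0.3891, 0.2386, 0.3027]
orientation: [[-0.965, -0.264, 0.0], [-0.264, 0.965, 0.001], [-0.0, 0.001, -1.0]]
wrist_force: [1.1, 0.9, 0.7]
gripper_width: 1.005
grasp_force: 0.0
```

>>> drive_tool(dp=[[-0.9,-3.2,0],[-0.9,-3.2,0],[-0.9,-3.2,0],[-0.9,-3.2,0],[-0.9,-3.2,0]], rotation=[[0,0,0],[0,0,0],[0,0,0],[0,0,0],[0,0,0]], grip=[-1,-1,-1,-1,-1])

```text
clock: 3.18
tool_pos: [0.4749, 0.0961, 0.3028]
orientation: [[-0.965, -0.264, 0.001], [-0.264, 0.965, 0.001], [-0.001, 0.0, -1.0]]
wrist_force: [0.5, -0.1, -0.1]
gripper_width: 0.998
grasp_force: 0.0
```

>>> drive_tool(dp=[[-0.28,-1.9,0.9],[-0.28,-1.9,0.9],[-0.28,-1.9,0.9],[-0.28,-1.95,0.9],[0,0,0.6]], rotation=[[0,0,0],[0,0,0],[0,0,0],[0,0,0],[0,0,0]], grip=[-1,-1,-1,-1,-1])

```text
clock: 3.6
tool_pos: [0.506, 0.0235, 0.26]
orientation: [[-0.966, -0.26, 0.0], [-0.26, 0.966, -0.001], [-0.0, -0.001, -1.0]]
wrist_force: [-0.1, -1.6, 0.1]
gripper_width: 1.001
grasp_force: 0.0
```

```bash
python3 - <<'E'
from h import *
s=sense();print(s["tool_pos"])
f=grab_frame("scene");t=grab_frame("top")
I=cv2.resize(f["color"][100:250,170:310,::-1],(560,600),interpolation=3)
p=np.array(s["tool_pos"])
def dr(q,c):
    u=(proj(f,q)-[170,100])*4;cv2.circle(I,tuple(int(v) for v in u),3,c,-1)
R=np.array(s["orientation"])
for z in (.172,.204,.25): dr([p[0],p[1],z],(0,255,0))
for o in(.047,-.047):
    dr(p+R[:,1]*o+R[:,2]*.003,(255,0,255));dr(p+R[:,1]*o+R[:,2]*.02,(255,255,0))
cv2.imwrite("pics/above.png",I)
E
```

```text
[0.50603354 0.0234986  0.25997547]
```

View pics/above.png

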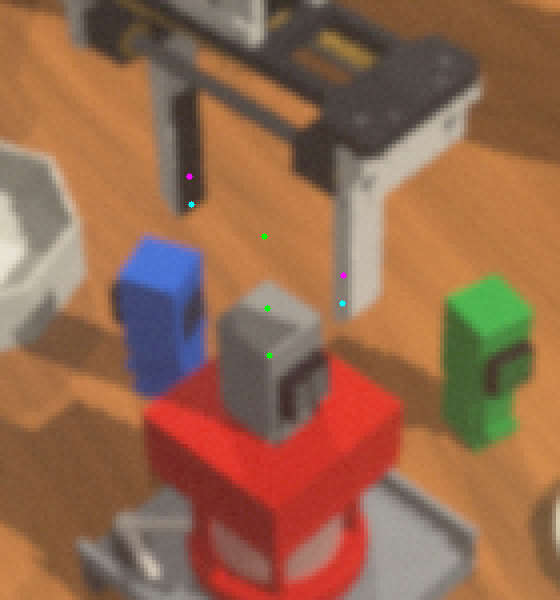

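The fingers straddle the grey pack (about (270,360) in the crop), with the button facing the right-hand finger. The tips are about 27 mm below the TCP, so I'll descend to TCP z = 0.178.

>>> drive_tool(dp=[[-0.05,0.2,1.8],[-0.05,0,1.8],[0,0,1.8],[0,0,1.8],[0,0,1.0]], rotation=[[0,0,0],[0,0,0],[0,0,0],[0,0,0],[0,0,0]], grip=[-1,-1,-1,-1,-1])

```text
clock: 4.12
tool_pos: [0.505, 0.0303, 0.1773]
orientation: [[-0.964, -0.265, -0.001], [-0.265, 0.964, 0.0], [0.001, 0.0, -1.0]]
wrist_force: [-0.7, 0.4, -0.1]
gripper_width: 0.997
grasp_force: 0.0
```

>>> drive_tool(dp=[[0,0,0],[0,0,0],[0,0,0],[0,0,0],[0,0,0]], rotation=[[0,0,0],[0,0,0],[0,0,0],[0,0,0],[0,0,0]], grip=[-0.6,-0.4,-0.3,-0.1,-0.1])

```text
clock: 4.53
tool_pos: [0.5062, 0.0293, 0.1793]
orientation: [[-0.965, -0.264, 0.001], [-0.264, 0.965, 0.001], [-0.001, 0.0, -1.0]]
wrist_force: [-0.2, 0.7, -0.5]
gripper_width: 0.684
grasp_force: 0.0
```

>>> drive_tool(dp=[[0,-0.3,0],[0,0,0],[0,0,0],[0,0,0],[0,0,0]], rotation=[[0,0,0],[0,0,0],[0,0,0],[0,0,0],[0,0,0]], grip=[-0.1,-0.1,-0.1,-0.1,-0.1])

```text
clock: 4.95
tool_pos: [0.5065, 0.0263, 0.1785]
orientation: [[-0.965, -0.264, -0.0], [-0.264, 0.965, 0.0], [0.0, 0.0, -1.0]]
wrist_force: [-0.4, 1.3, 1.8]
gripper_width: 0.553
grasp_force: 0.5
```

```bash
python3 - <<'E'
from h import *
s=sense();print(s["tool_pos"],s["gripper_width"])
f=grab_frame("scene")
cv2.imwrite("pics/close.png",cv2.resize(f["color"][140:230,195:285,::-1],(600,600),interpolation=3))
E
```

```text
[0.50654056 0.02630665 0.17853153] 0.5532183244306224
```

View pics/close.png

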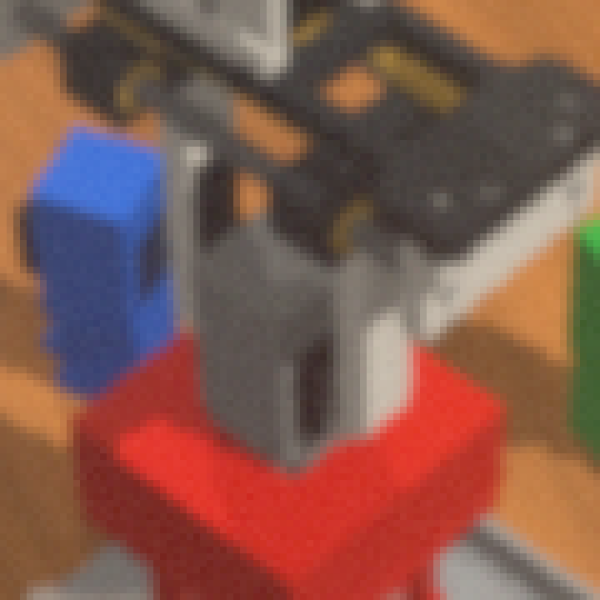

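The left finger is beside the plain face and the right finger is at the button (about (320,390) in the crop), so I'll close.

>>> drive_tool(dp=[[0,0,0],[0,0,0],[0,0,0],[0,0,0],[0,0,0]], rotation=[[0,0,0],[0,0,0],[0,0,0],[0,0,0],[0,0,0]], grip=[0.1,0.2,0.4,1,1])

```text
clock: 5.42
tool_pos: [0.5065, 0.026, 0.1785]
orientation: [[-0.965, -0.264, 0.0], [-0.264, 0.965, -0.0], [0.0, -0.0, -1.0]]
wrist_force: [-0.2, -0.2, 1.0]
gripper_width: 0.386
grasp_force: 30.0
```

>>> drive_tool(dp=[[0,0,0],[0,0,0],[0,0,0],[0,0,0],[0,0,0]], rotation=[[0,0,0],[0,0,0],[0,0,0],[0,0,0],[0,0,0]], grip=[1,1,1,1,1])

```text
clock: 5.83
tool_pos: [0.5066, 0.0261, 0.1785]
orientation: [[-0.965, -0.264, 0.0], [-0.264, 0.965, -0.0], [0.0, -0.0, -1.0]]
wrist_force: [0.7, -1.5, 1.1]
gripper_width: 0.381
grasp_force: 30.0
```

The width is about 36 mm and the side force is negligible, so the button is pressed. Lifting slowly.

>>> drive_tool(dp=[[0,0,-0.4],[0,0,-0.6],[0,0,-0.6],[0,0,-0.6],[0,0,-0.6]], rotation=[[0,0,0],[0,0,0],[0,0,0],[0,0,0],[0,0,0]], grip=[1,1,1,1,1])

```text
clock: 6.25
tool_pos: [0.5066, 0.0263, 0.2073]
orientation: [[-0.965, -0.264, 0.0], [-0.264, 0.965, 0.0], [-0.0, 0.0, -1.0]]
wrist_force: [-0.5, 0.6, -1.3]
gripper_width: 0.384
grasp_force: 30.0
```

>>> drive_tool(dp=[[0,0,-1],[0,0,-1],[0,0,-1],[0,0,-1.2],[0,0,-1.2]], rotation=[[0,0,0],[0,0,0],[0,0,0],[0,0,0],[0,0,0]], grip=[1,1,1,1,1])

```text
clock: 6.67
tool_pos: [0.5065, 0.0262, 0.2618]
orientation: [[-0.965, -0.264, 0.0], [-0.264, 0.965, 0.0], [-0.0, 0.0, -1.0]]
wrist_force: [0.6, 0.6, -1.7]
gripper_width: 0.382
grasp_force: 30.0
```

```bash
python3 - <<'E'
from h import *
s=sense();print(s["tool_pos"],s["gripper_width"],s["wrist_force"])
f=grab_frame("scene")
cv2.imwrite("pics/lift.png",cv2.resize(f["color"][90:240,115:315,::-1],(800,600),interpolation=3))
E
```

```text
[0.50652429 0.02619766 0.26177477] 0.3822275478919824 [ 0.64223577  0.58096825 -1.67904333]
```

View pics/lift.png

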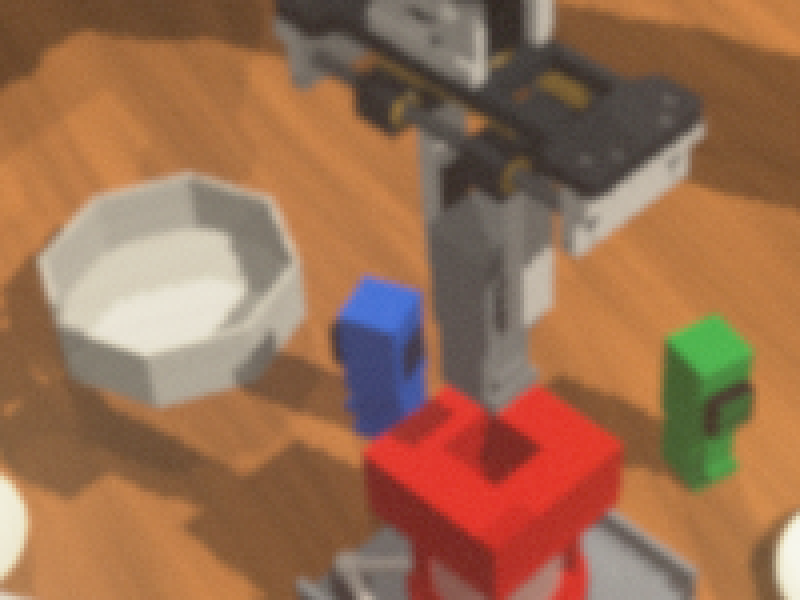

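The pack is out of the socket and held upright, and the tin is clear at the left. Next I'll carry the pack over to it.

>>> drive_tool(dp=[[0.3,-1.5,-0.3],[0.3,-2.5,0],[0.3,-2.5,0],[0.3,-2.5,0],[0.3,-2.5,0]], rotation=[[0,0,0],[0,0,0],[0,0,0],[0,0,0],[0,0,0]], grip=[1,1,1,1,1])

```text
clock: 7.13
tool_pos: [0.5225, -0.0897, 0.2639]
orientation: [[-0.964, -0.264, 0.001], [-0.264, 0.964, 0.0], [-0.001, 0.0, -1.0]]
wrist_force: [0.2, -0.0, -0.8]
gripper_width: 0.383
grasp_force: 30.0
```

>>> drive_tool(dp=[[0.3,-2.5,0],[0.3,-2.5,0],[0.3,-2.5,0],[0.3,-2.5,0],[0.3,-2.5,0]], rotation=[[0,0,0],[0,0,0],[0,0,0],[0,0,0],[0,0,0]], grip=[1,1,1,1,1])

```text
clock: 7.55
tool_pos: [0.5411, -0.2143, 0.2638]
orientation: [[-0.964, -0.264, 0.0], [-0.264, 0.964, 0.0], [-0.0, 0.0, -1.0]]
wrist_force: [0.6, 0.1, -1.9]
gripper_width: 0.383
grasp_force: 30.0
```

>>> drive_tool(dp=[[0.3,-2.5,0],[0.2,-2.2,0],[0,-1.5,0],[0,0,0.6],[0,0,0]], rotation=[[0,0,0],[0,0,0],[0,0,0],[0,0,0],[0,0,0]], grip=[1,1,1,1,1])

```text
clock: 7.97
tool_pos: [0.552, -0.2747, 0.2565]
orientation: [[-0.965, -0.263, -0.001], [-0.263, 0.965, 0.0], [0.001, 0.0, -1.0]]
wrist_force: [0.3, 0.1, -2.8]
gripper_width: 0.38
grasp_force: 30.0
```

>>> drive_tool(dp=[[0,-0.4,1.5],[0,0,2],[0,0,2],[0,0,2],[0,0,2]], rotation=[[0,0,0],[0,0,0],[0,0,0],[0,0,0],[0,0,0]], grip=[1,1,1,1,1])

```text
clock: 8.38
tool_pos: [0.5536, -0.2766, 0.1617]
orientation: [[-0.964, -0.265, 0.0], [-0.265, 0.964, 0.001], [-0.0, 0.001, -1.0]]
wrist_force: [0.1, -0.6, -1.5]
gripper_width: 0.383
grasp_force: 30.0
```

>>> drive_tool(dp=[[0,0,2],[0,0,1.5],[0,0,1.2],[0,0,1],[0,0,0.5]], rotation=[[0,0,0],[0,0,0],[0,0,0],[0,0,0],[0,0,0]], grip=[1,1,1,1,1])

```text
clock: 8.8
tool_pos: [0.5534, -0.2773, 0.0995]
orientation: [[-0.964, -0.265, -0.001], [-0.265, 0.964, 0.001], [0.001, 0.001, -1.0]]
wrist_force: [-0.6, 0.8, -1.9]
gripper_width: 0.376
grasp_force: 30.0
```

```bash
python3 - <<'E'
from h import *
s=sense();print(s["tool_pos"],s["gripper_width"],s["wrist_force"])
f=grab_frame("scene")
cv2.imwrite("pics/tin.png",cv2.resize(f["color"][90:240,75:275,::-1],(800,600),interpolation=3))
E
```

```text
[ 0.55342881 -0.27728304  0.09950492] 0.3760609209547526 [-0.63347943  0.84352562 -1.8859775 ]
```

View pics/tin.png

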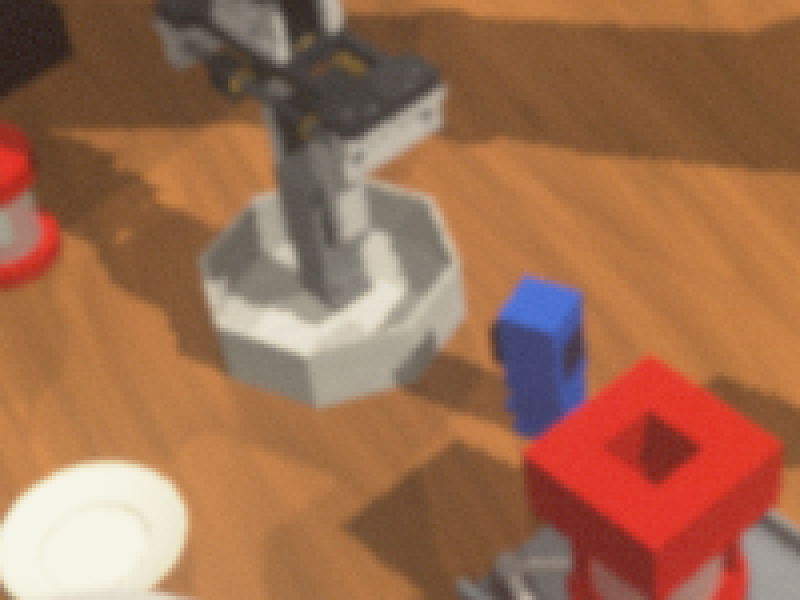

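The pack hangs upright inside the tin near its middle, with the foot at about (335,300) in the crop. I'll lower it slowly until it touches the floor.

>>> drive_tool(dp=[[0,0,0.6],[0,0,0.5],[0,0,0.4],[0,0,0.3],[0,0,0]], rotation=[[0,0,0],[0,0,0],[0,0,0],[0,0,0],[0,0,0]], grip=[1,1,1,1,1])

```text
clock: 9.27
tool_pos: [0.5534, -0.2781, 0.082]
orientation: [[-0.965, -0.264, -0.001], [-0.264, 0.965, 0.0], [0.0, 0.0, -1.0]]
wrist_force: [-0.8, 0.2, -2.1]
gripper_width: 0.384
grasp_force: 30.0
```

>>> drive_tool(dp=[[0,0,0.1],[0,0,0.1],[0,0,0.1],[0,0,0],[0,0,0]], rotation=[[0,0,0],[0,0,0],[0,0,0],[0,0,0],[0,0,0]], grip=[1,1,1,1,1])

```text
clock: 9.68
tool_pos: [0.5535, -0.2782, 0.0795]
orientation: [[-0.965, -0.264, -0.0], [-0.264, 0.965, -0.0], [0.0, -0.0, -1.0]]
wrist_force: [0.2, -0.4, -1.7]
gripper_width: 0.383
grasp_force: 30.0
```

>>> drive_tool(dp=[[0,0,0.1],[0,0,0.05],[0,0,0],[0,0,0],[0,0,0]], rotation=[[0,0,0],[0,0,0],[0,0,0],[0,0,0],[0,0,0]], grip=[1,1,1,1,1])

```text
clock: 10.1
tool_pos: [0.5536, -0.2782, 0.078]
orientation: [[-0.965, -0.264, -0.0], [-0.264, 0.965, -0.0], [0.0, -0.0, -1.0]]
wrist_force: [0.4, -0.7, -2.0]
gripper_width: 0.378
grasp_force: 30.0
```

>>> drive_tool(dp=[[0,0,0.05],[0,0,0],[0,0,0],[0,0,0],[0,0,0]], rotation=[[0,0,0],[0,0,0],[0,0,0],[0,0,0],[0,0,0]], grip=[1,1,1,1,1])

```text
clock: 10.52
tool_pos: [0.5536, -0.2782, 0.0775]
orientation: [[-0.965, -0.264, 0.0], [-0.264, 0.965, -0.0], [-0.0, -0.0, -1.0]]
wrist_force: [0.2, -0.4, 0.2]
gripper_width: 0.384
grasp_force: 30.0
```

The force reading shows floor contact. I'll release slowly, keeping the plain-side finger in place while the button springs out.

>>> drive_tool(dp=[[0,0,0],[0,0.1,0],[0,0.1,0],[0,0.1,0],[0,0.1,0]], rotation=[[0,0,0],[0,0,0],[0,0,0],[0,0,0],[0,0,0]], grip=[0.16,0.12,0.08,0.03,-0.02])

```text
clock: 10.93
tool_pos: [0.5525, -0.2742, 0.0775]
orientation: [[-0.965, -0.264, -0.0], [-0.264, 0.965, -0.0], [0.0, -0.0, -1.0]]
wrist_force: [0.2, -0.5, 0.1]
gripper_width: 0.505
grasp_force: 0.0
```

>>> drive_tool(dp=[[0,0,0],[0,0,0],[0,0,0],[0,0,0],[0,0,0]], rotation=[[0,0,0],[0,0,0],[0,0,0],[0,0,0],[0,0,0]], grip=[-0.06,-0.1,-0.3,-0.6,-1])

```text
clock: 11.35
tool_pos: [0.5525, -0.2743, 0.0775]
orientation: [[-0.965, -0.264, -0.0], [-0.264, 0.965, -0.0], [0.0, -0.0, -1.0]]
wrist_force: [-1.0, 0.8, 0.7]
gripper_width: 0.725
grasp_force: 0.0
```

>>> drive_tool(dp=[[0,0,0],[0,0,0],[0,0,0],[0,0,-0.5],[0,0,-1]], rotation=[[0,0,0],[0,0,0],[0,0,0],[0,0,0],[0,0,0]], grip=[-1,-1,-1,-1,-1])

```text
clock: 11.77
tool_pos: [0.5519, -0.2741, 0.0922]
orientation: [[-0.965, -0.264, -0.002], [-0.264, 0.965, 0.0], [0.001, 0.001, -1.0]]
wrist_force: [-0.3, 0.7, -0.3]
gripper_width: 0.995
grasp_force: 0.0
```

>>> drive_tool(dp=[[0,0,-2],[0,0,-2.5],[0,0,-2.5],[0,0,-2.5],[0,0,-2.5]], rotation=[[0,0,0],[0,0,0],[0,0,0],[0,0,0],[0,0,0]], grip=[-1,-1,-1,-1,-1])

```text
clock: 12.18
tool_pos: [0.5523, -0.2745, 0.2148]
orientation: [[-0.965, -0.264, 0.001], [-0.264, 0.965, -0.0], [-0.0, -0.0, -1.0]]
wrist_force: [0.2, 0.3, 0.4]
gripper_width: 0.998
grasp_force: 0.0
```

```bash
python3 - <<'E'
from h import *
f=grab_frame("scene")
cv2.imwrite("pics/end.png",cv2.resize(f["color"][90:240,75:275,::-1],(800,600),interpolation=3))
E
```

```text
(no output)
```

View pics/end.png

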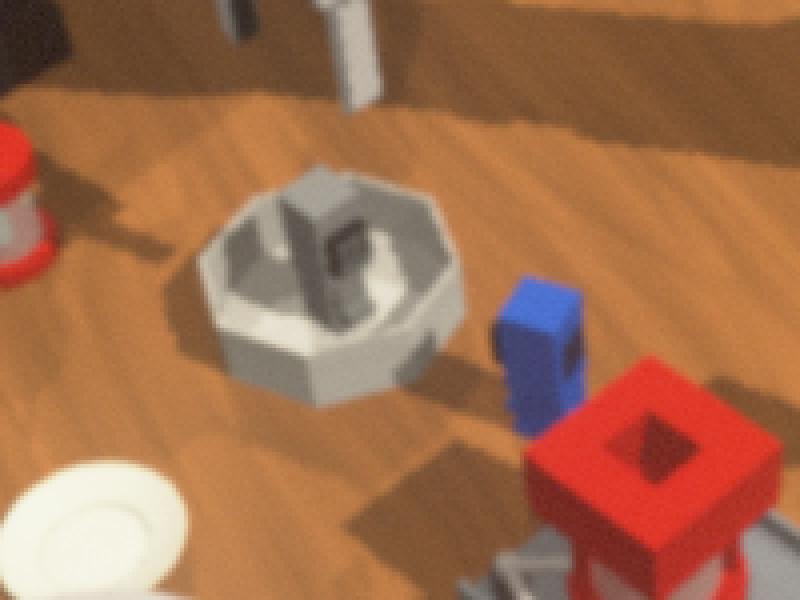

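The pack stands in the middle of the tin, top at about (322,185) and foot at about (338,325) in the crop. Its button is out and the gripper is well clear, so I'm handing in.

```bash
python3 -c "
from plant import *
print(sign_off())"
```

```text
the job is handed in; nothing more can be done
None
```

The job is handed in: I pulled the grey pack out with its button held in and released it upright near the middle of the octagonal tin; the last picture showed the button out and the gripper clear, but sign-off returned no verdict.

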